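Clamp the sample plate on the shaker

ROBOT

A 6-joint arm with a two-finger parallel gripper is mounted at the origin on the work surface. World frame = base frame: x ahead of the robot, y to its left, z up, the work surface at z = 0. Lengths are in m, angles in rad, forces in N, time in s.
With the tool pointing down it reaches from about 0.275 to 0.75 m from the base axis. Payload 10.2 kg.
Tool frame: the origin (TCP) lies where the fingers leave the gripper's body, on its centre line; the fingertips stand 64 mm ahead of it and the grasp point (between the pads) lies 45 mm ahead of it; z points along the fingers, y is the line along which they close (so a half turn about z gives the same grasp; the last joint's range is limited). The gripper opens to 88 mm and grips with 3 to 60 N. Pads are 18 mm wide; open, the fingers measure 123 mm over their backs; the gripper's body (75 mm by 187 mm) begins 45 mm behind the grasp point.
Start: joints at [-1.493, 0.313, 1.498, -0, 1.331, -0.223], TCP at [0.156, -0.501, 0.303] pointing down, gripper open.
Joint ranges: [-2.94, 2.94], [-0.97, 2.17], [0.19, 2.56], [-1.23, 4.37], [0.02, 3.11], [-2.88, 2.88]. Speed limits (rad/s): [2.39, 2.39, 3.01, 3.14, 3.14, 3.14].

INTERFACE

Orientations are given as a rotation vector (axis times angle).
In Python, from bench import robot gives the robot as it stands. The module is installed in compiled form; this text tells all that it offers.
- The arm moves only by the tool step_arm, never from a script. Its argument "commands" is a list that holds one entry, the list of rows, each a list of 7 numbers: the shift along the tool's x, y, z in cm, then the turn, a rotation vector about the tool's x, y, z in rad, then the opening, from -1 (shut) to 1 (fully open). In form: [[[x, y, z, rx, ry, rz, jaw], ...]]. A call has 1 to 12 rows; each row is the pose to reach, as a shift and turn from the pose commanded when the call began, along the tool's axes at that moment; what a row does not reach only later rows make up. A row lasts 1/10 s, in which the tool goes at most 50 mm and 8.59 degrees, less where a joint would pass 70% of its speed; a pose out of reach is approached as far as the arm can. A call with a gripper value outside its range is refused whole. The fingers move at their own pace and stop on an object; "squeeze" is the grip in N (left out, the last holds). Time passes only in rows, so rows that repeat a pose let the fingers close. It gives the time, the measured TCP pose, the force, the opening and the grip force at its end, in the units of the state.
- robot.get_obs(): the state, without advancing time (a new reading comes with each control period).
- robot.grab_frame(name): name is "side" or "top"; returns (picture, depth): 420x560x3 uint8, blue, green, red; 420x560 float32, m along the optical axis (not along the pixel's ray), 0 where there is no reading.
- robot.camera_info(name): a dict with "camera_matrix" (3x3 intrinsics, pixels), "rvec" (rotation vector, rad) and "tvec" (3), from world to camera coordinates, as OpenCV has them. Camera axes: x right, y down, z forward; pixel columns grow to the right and rows downward; lengths in m; the calibration is good to about 2 mm. A picture is of the moment at which its call begins. camera_info takes no time and is no camera call.
- robot.finish_job(): hands the job in; it is judged then, once.
The state is a dict: "time_s": time; "joint_positions": joint angles; "qvel": joint speeds; "tau": joint torques, N m; "tool_pos": TCP position; "tool_rot": TCP orientation; "force": force on the tool from outside, world axes, zero at the start; "ft_torque": the same for the moment, N m; "gripper_width": opening from 0.0 (shut) to 1.0 (fully open); "gripper_force": force on a finger pad.
Only numpy, scipy, OpenCV 4.12 (cv2) and the standard library are available. Lean on these libraries where they do the work, as an engineer would, in place of code of your own. Each camera call takes 0.05 s, during which the arm holds its last target. There are 200 camera calls.

TASK

Clamp the blue-lidded plate down on the shaker: with the outside of a finger, push the yellow-ribbed steel strap round across the plate until it rests against its stop at the blue post, then push the red cam lever all the way down. Only push, do not lift anything: leave the plate seated in its place and leave the jar, beaker and tube rack standing where they are.

Things in the scene. Friction and masses are not known exactly. Their poses are not given: they have to be found in the camera images.
- shaker: White plate shaker fixed to the bench, 220 (x) x 200 (y) mm, origin on the bench under its centre, z up, black panel on its -x side. Aluminium platform, top 70 mm up, with 10 mm corner lips round the plate. In this frame: strap pivot at (0, -78) mm, lever axle at (0, 62) mm, blue latch post (the strap's stop) 22 x 34 mm centred at (28, 68) mm, top 148 mm up.
- strap (a joint): Strap angle about its upright pivot (rad). 0: fully open; 1.92: at its stop, straight across the plate along the shaker's +y. At value q (rad) the strap points along the angle 3.49 - q from the shaker's +x (seen from above), so it closes clockwise, sweeping past the shaker's -x side. Starts between 0 and 0.6. Friction holds it where it is left; about 2 N at the middle of the rib moves it.
- strap_pivot (a point): On the pivot axis of the strap at the height of the strap's flat top (122 mm above the bench). Its x axis points along the strap to the free end, z up.
- strap_rib (a point): Middle of the yellow rib, 75 mm from the pivot axis; x along the strap, z up. The strap is a bar 28 mm wide, 4 mm thick (underside 118, top 122 mm above the bench, 4 mm over the lid), reaching 148 mm from the pivot axis. The rib stands on its middle line, 6 mm thick, from 32 to 118 mm from the axis, top 146 mm above the bench. A finger beside it, above the bar, can push it all the way.
- cam_lever (a joint): Angle of the red cam lever about its level axle (rad). 0: standing up, 66 degrees above level, leaning to the shaker's +y; 1.15: fully down, level, pointing along the shaker's +y past the platform's edge. Starts between 0 and 0.2. Friction holds it where it is left; about 4 N square to it near its end moves it.
- lever_axle (a point): On the lever's axle in the middle of its width, 136 mm above the bench. The axle runs along the shaker's x axis.
- lever_end (a point): Centre of the round red end of the lever, 78 mm from the axle. The handle is 18 mm wide (24 mm at the round end), 9 mm thick and ends 90 mm from the axle.
- plate: White deep-well plate with blue lid and white top label, 127 (x) x 85 (y) x 44 mm, about 0.25 kg, loose, seated between the lips in the middle of the platform. Origin at the centre of its underside.
- jar: Clear jar with orange cap, 60 mm across, 85 mm tall, loose on the bench. Origin at the centre of its underside.
- tube_rack: White rack with blue-capped tubes, 110 x 66 mm, 74 mm tall over the caps, loose on the bench. Origin at the centre of its underside.
- beaker: Clear plastic beaker, 76 mm across the rim, 85 mm tall, loose on the bench. Origin at the centre of its underside.

How it is judged:
On the way, in this order (a step that is already met when the one before it is completed fails the run):
1. the strap lies across the plate against its stop, the cam lever still up (value of joint strap above 1.82 rad and value of joint cam_lever below 0.6 rad), for 0.2 s.
2. the cam lever is pushed fully down (value of joint cam_lever above 1.05 rad and value of joint strap above 1.82 rad), for 0.2 s.
At the end, for the whole second after the job is handed in: The strap is within 0.1 rad of its stop (joint over 1.82), the lever within 0.1 rad of fully down (joint over 1.05), both at rest; the plate sits on the platform within 10 mm of its centre; jar, beaker and rack stand within 30 mm of where they were (all of step 2 and value of joint strap below 2.1 rad and velocity of joint strap between -0.05 and 0.05 rad/s and velocity of joint cam_lever between -0.05 and 0.05 rad/s and z of plate in the frame of shaker between 0.066 and 0.074 m and horizontal distance between plate and shaker below 0.01 m and distance of each of jar, tube_rack, beaker from where it was at the start of the episode below 0.03 m and angle between each of jar, tube_rack, beaker's own z axis and vertical below 0.2 rad); the robot touches nothing.
It fails at once if the cam lever is pushed down before the strap is across (value of joint cam_lever above 0.7 rad and value of joint strap below 1.75 rad).
It fails at once if the plate is lifted, shifted or tipped out of its seat (distance of plate from where it was at the start of the episode above 0.012 m or angle between plate's own z axis and vertical above 0.15 rad).
It fails at once if the jar is knocked over, lifted or moved away (distance of jar from where it was at the start of the episode above 0.03 m or angle between jar's own z axis and vertical above 0.35 rad).
It fails at once if the tube rack is knocked over, lifted or moved away (distance of tube_rack from where it was at the start of the episode above 0.03 m or angle between tube_rack's own z axis and vertical above 0.35 rad).
It fails at once if the beaker is knocked over, lifted or moved away (distance of beaker from where it was at the start of the episode above 0.03 m or angle between beaker's own z axis and vertical above 0.35 rad).
It also fails if it takes over 48 s, if anything falls off the work surface, if the arm or the gripper's body presses on something with over 40 N, if the wrist force passes 120 N, or if a joint passes its speed limit or range.

## Working session

There is one attempt and no reset: what is moved stays moved. The work goes in short steps, Python scripts to look and compute and a tool call to move; the robot and the scene stay as the last step left them, time stands still between calls to the robot, and variables do not carry over. Pictures are saved under pics/ and viewed, at most 10 in all, crops included, and the job is handed in when it is done.

Besides the shell and the picture viewer there is one more tool, called after "Emit:" as name([rows], argument=value, ...), one row to a line, values as JSON. step_arm: Moves the arm, as the interface text tells. Its arguments: {"type":"object","properties":{"commands":{"type":"array","items":{"type":"array","items":{"type":"array","items":{"type":"number"}}}},"squeeze":{"type":"number"}},"required":["commands"]}

```bash
mkdir -p pics; cat > h.py <<'E'
import numpy as np, cv2
from bench import robot
def grab(n):
    im,d=robot.grab_frame(n); c=robot.camera_info(n)
    return im,d,np.array(c["camera_matrix"]),cv2.Rodrigues(np.array(c["rvec"],float))[0],np.array(c["tvec"],float).ravel()
def ray_z(K,R,t,uv,z):
    o=-R.T@t; v=R.T@np.linalg.inv(K)@np.array([uv[0],uv[1],1.]); return o+v*(z-o[2])/v[2]
def cloud(d,K,R,t):
    v,u=np.mgrid[:d.shape[0],:d.shape[1]]
    p=np.stack([(u-K[0,2])/K[0,0]*d,(v-K[1,2])/K[1,1]*d,d],-1)
    return (p-t)@R
E
python3 - <<'E'
from h import *
for n in("side","top"):
    im,d,K,R,t=grab(n); cv2.imwrite(f"pics/{n}0.png",im); np.savez(f"{n}0.npz",im=im,d=d,K=K,R=R,t=t); print(n,-R.T@t,R[2])
print(robot.get_obs())
E
```

```text
side [ 0.33093617 -0.71418673  0.68634672] [ 0.22145569  0.79830908 -0.56005356]
top [0.4097701  0.06587218 1.09412331] [ 0.13577044 -0.00950487 -0.99069473]
{'time_s': 0.1, 'joint_positions': array([-1.49343880e+00,  3.13362070e-01,  1.49829087e+00,  1.50291696e-06,
        1.33102274e+00, -2.23414519e-01]), 'qvel': array([ 0.00088338, -0.00244297, -0.00254454,  0.00138886, -0.00191407,
        0.00032773]), 'tau': array([ 3.56092845e-03, -4.02807891e+01, -2.52642024e+01,  6.95960945e-02,
        3.42725229e-02, -6.82957034e-05]), 'tool_pos': array([ 0.155506  , -0.50130015,  0.30226107]), 'tool_rot': array([-3.10506674e+00, -4.70510440e-01, -1.26370064e-04]), 'force': array([0.52449301, 0.37163002, 0.01182201]), 'ft_torque': array([ 0.04604896,  0.03456762, -0.03163166]), 'gripper_force': 0.0, 'gripper_width': 1.0021303467968952}
```

View pics/top0.png

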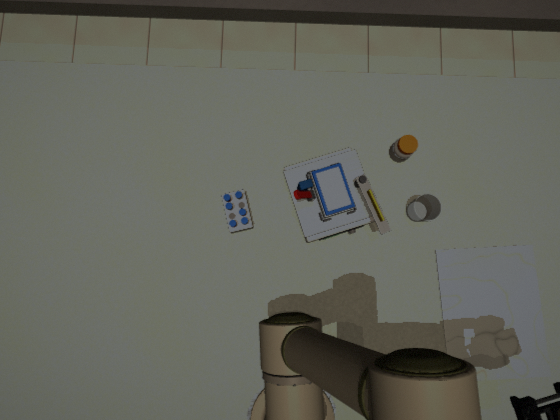

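View pics/side0.png

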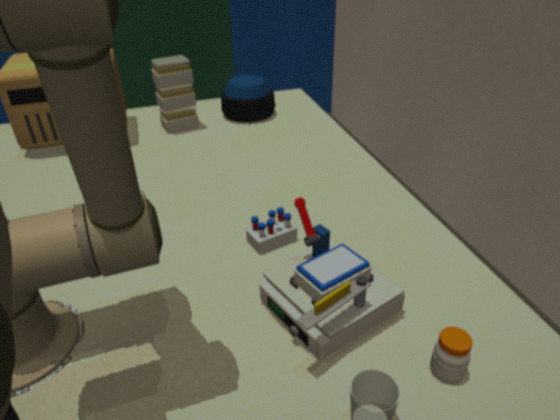

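The top view shows the shaker centred near (328,195). The pivot is at (361,181), the yellow rib at (374,203), the post and red lever near (304,190), the rack at (237,210), the jar at (405,147) and the beaker at (424,208). The side view shows the lever end at (300,203), the post at (320,240) and the rib at (333,296).

```bash
python3 - <<'E'
from h import *
def hsv(im,lo,hi): return cv2.inRange(cv2.cvtColor(im,cv2.COLOR_BGR2HSV),lo,hi)
for n,roi in(("top",(140,250,275,395)),("side",(180,360,240,420))):
    f=np.load(f"{n}0.npz"); im,d,K,R,t=[f[k] for k in("im","d","K","R","t")]
    P=cloud(d,K,R,t); r=np.zeros(d.shape,bool); r[roi[0]:roi[1],roi[2]:roi[3]]=1; r&=d>0
    for c,lo,hi in(("yellow",(20,150,60),(34,255,255)),("red",(0,170,60),(8,255,255)),("blue",(95,120,40),(125,255,255))):
        m=(hsv(im,lo,hi)>0)&r; k,l,s,ce=cv2.connectedComponentsWithStats(m.astype(np.uint8))
        for i in range(1,k):
            if s[i,4]<8: continue
            q=P[l==i]; print(n,c,s[i],ce[i].round(1),"med",np.median(q,0).round(3),"zmax",q[:,2].max().round(3))
            if c=="yellow" or (c=="blue" and s[i,4]>100):
                pts=np.argwhere(l==i)[:,::-1].astype(np.float32); box=cv2.boxPoints(cv2.minAreaRect(pts))
                for b in box: print("   corner",b.round(1),ray_z(K,R,t,b,.146 if c=="yellow" else .114).round(4))
    # platform/lid heights
    for lo,hi in((.062,.075),(.085,.108),(.108,.1165),(.1165,.13),(.14,.152)):
        m=r&(P[...,2]>lo)&(P[...,2]<hi)
        if m.sum()>5: q=P[m]; print(n,lo,hi,m.sum(),q.mean(0).round(4))
    if n=="top":
        m=r&(P[...,2]>.055); cs=max(cv2.findContours(m.astype(np.uint8),0,2)[0],key=cv2.contourArea)
        q=P[m]; rect=cv2.minAreaRect(q[:,:2].astype(np.float32)*1000); print("shaker rect",rect)
E
python3 -c "
import cv2
a=cv2.imread('pics/top0.png')[135:255,270:450];b=cv2.imread('pics/side0.png')[190:360,240:420]
cv2.imwrite('pics/c.png',cv2.hconcat([cv2.resize(a,(396,264),interpolation=2),cv2.resize(b,(396,264),interpolation=2)]))"
```

```text
top yellow [369 190  15  31  73] [375.9 204.9] med [ 0.566 -0.19   0.145] zmax 0.151
   corner [368.  190.4] [ 0.6021 -0.1698  0.146 ]
   corner [370.1 189.5] [ 0.6046 -0.175   0.146 ]
   corner [383.6 219.3] [ 0.5302 -0.2084  0.146 ]
   corner [381.5 220.2] [ 0.5277 -0.2033  0.146 ]
top red [294 190  18   9 112] [301.9 194.3] med [ 0.579 -0.001  0.193] zmax 0.213
top blue [312 163  43  52 366] [331.7 189.3] med [ 0.606 -0.08   0.113] zmax 0.12
   corner [311.1 171.3] [ 0.6549 -0.0289  0.114 ]
   corner [339.9 161.7] [ 0.683  -0.1041  0.114 ]
   corner [354.6 205.8] [ 0.5671 -0.1429  0.114 ]
   corner [325.8 215.4] [ 0.5399 -0.0686  0.114 ]
top blue [299 179  14  11 104] [305.6 184. ] med [ 0.614 -0.013  0.148] zmax 0.151
   corner [298.4 182.2] [0.6248 0.0037 0.114 ]
   corner [310.4 178.2] [ 0.6364 -0.0274  0.114 ]
   corner [312.9 185.7] [ 0.6167 -0.0342  0.114 ]
   corner [300.9 189.7] [ 0.6051 -0.0032  0.114 ]
top 0.062 0.075 2883 [ 0.6037 -0.079   0.0697]
top 0.085 0.108 186 [ 0.5894 -0.0732  0.0991]
top 0.108 0.1165 1301 [ 0.6096 -0.0866  0.1137]
top 0.1165 0.13 638 [ 0.5771 -
[... 1367 characters left out ...]
7. 261.] [ 0.5686 -0.0644  0.114 ]
   corner [315.5 224.7] [0.6273 0.0463 0.114 ]
   corner [334.9 229.3] [0.6607 0.0174 0.114 ]
   corner [326.3 265.6] [ 0.5995 -0.0887  0.114 ]
side blue [297 244  72  46 387] [333.1 274.2] med [ 0.595 -0.119  0.114] zmax 0.117
   corner [296.4 266.9] [ 0.5434 -0.0747  0.114 ]
   corner [353.4 236. ] [ 0.6882 -0.0172  0.114 ]
   corner [368.9 264.7] [ 0.6782 -0.1115  0.114 ]
   corner [311.9 295.5] [ 0.545  -0.1576  0.114 ]
side 0.062 0.075 3590 [ 0.596  -0.0991  0.0701]
side 0.085 0.108 780 [ 0.598  -0.1118  0.0989]
side 0.108 0.1165 1820 [ 0.6103 -0.0918  0.1142]
side 0.1165 0.13 1004 [ 0.5727 -0.1786  0.1225]
side 0.14 0.152 443 [ 0.588  -0.0992  0.1454]
```

View pics/c.png

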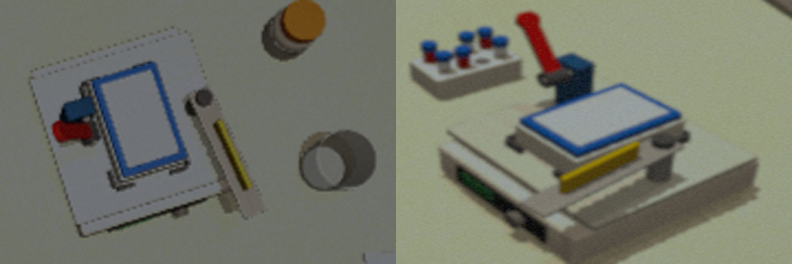

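The crops confirm the lid, the rib, the post and an upright lever. From the lid corners the shaker centre is about (0.611, -0.086) with a yaw of about 19°. The post and rib agree with that, and the strap reads about 0.28 rad. Next I compute the approach.

```bash
cat >> h.py <<'E'
from scipy.spatial.transform import Rotation as Ro
YAW=np.radians(19.2); C=np.array([.611,-.086])
def W(x,y): c,s=np.cos(YAW),np.sin(YAW); return C+np.array([c*x-s*y,s*x+c*y])/1000
TGT=Ro.from_matrix(np.array([[np.sin(YAW),np.cos(YAW),0],[-np.cos(YAW),np.sin(YAW),0],[0,0,-1]]).T.T if 0 else np.column_stack([[-np.sin(YAW),np.cos(YAW),0],[np.cos(YAW),np.sin(YAW),0],[0,0,-1]]))
def rel(xy,z,o=None):
    o=o or robot.get_obs(); R=Ro.from_rotvec(o["tool_rot"])
    d=R.inv().apply(np.r_[xy,z]-o["tool_pos"])*100
    return d.round(2),(R.inv()*TGT).as_rotvec().round(3)
def push(q,gap=0,s=63):
    th=3.49-q; u=np.array([np.cos(th),np.sin(th)]); n=np.array([-u[1],u[0]])
    h=17.5*abs(n[0])+9*abs(n[1]); p=np.array([0,-78])+s*u+(3+h+gap)*n; return W(*p)
def shk(p):
    c,s=np.cos(YAW),np.sin(YAW); d=(np.asarray(p)[:2]-C)*1000; return np.array([c*d[0]+s*d[1],-s*d[0]+c*d[1]])
E
python3 - <<'E'
from h import *
print(push(.276,20),rel(push(.276,20),.303))
E
```

```text
[ 0.59198546 -0.21515006] (array([ 5.017e+01, -1.440e+01, -5.000e-02]), array([-1.000e-03, -1.000e-03, -1.605e+00]))
```

Emit:
step_arm([
  [[10,-3,0,0,0,-0.32,-1],[20,-6,0,0,0,-0.64,-1],[30,-9,0,0,0,-0.96,-1],[40,-11.5,0,0,0,-1.28,-1],[50.2,-14.4,0,0,0,-1.605,-1],[50.2,-14.4,0,0,0,-1.605,-1],[50.2,-14.4,0,0,0,-1.605,-1],[50.2,-14.4,0,0,0,-1.605,-1],[50.2,-14.4,0,0,0,-1.605,-1],[50.2,-14.4,0,0,0,-1.605,-1],[50.2,-14.4,0,0,0,-1.605,-1],[50.2,-14.4,0,0,0,-1.605,-1]],
])

```text
time_s: 1.3
tool_pos: [0.594, -0.2131, 0.3016]
tool_rot: [-1.812, -2.565, -0.0]
force: [0.3, -0.1, -0.6]
gripper_width: 0.004
gripper_force: 0.0
```

```bash
python3 - <<'E'
from h import *
o=robot.get_obs(); print(o["tool_pos"],o["gripper_width"],rel(push(.276,20),.194,o))
im,d,K,R,t=grab("side"); cv2.imwrite("pics/s1.png",im)
E
```

```text
[ 0.59396562 -0.21308665  0.3015809 ] 0.0037887365388030105 (array([-0.14, -0.25, 10.76]), array([-0.001, -0.001,  0.005]))
```

View pics/s1.png

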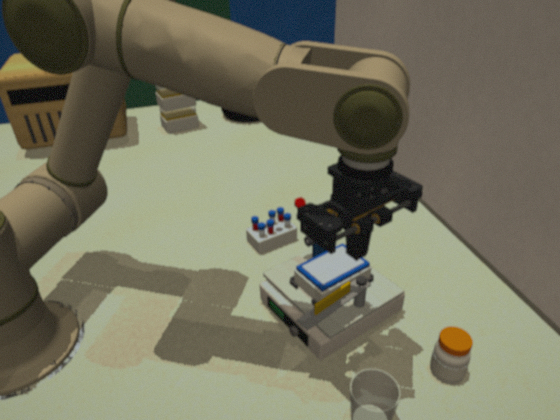

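The picture shows the shut fingers at (357,240), above the outer side of the strap and clear of the lever at (300,203). I'll descend now.

Emit:
step_arm([
  [[-0.1,-0.25,3.5,0,0,0,-1],[-0.1,-0.25,7,0,0,0,-1],[-0.1,-0.25,9.5,0,0,0,-1],[-0.1,-0.25,10.8,0,0,0,-1],[-0.1,-0.25,10.8,0,0,0,-1],[-0.1,-0.25,10.8,0,0,0,-1]],
])

```text
time_s: 1.95
tool_pos: [0.5903, -0.2176, 0.1961]
tool_rot: [1.821, 2.558, 0.0]
force: [-0.8, -1.1, 0.7]
gripper_width: 0.004
gripper_force: 0.0
```

```bash
python3 - <<'E'
from h import *
o=robot.get_obs(); print(o["tool_pos"],o["force"],shk(o["tool_pos"]))
for q in np.r_[.2:1.95:.1]: print(round(q,2),rel(push(q),.194,o)[0])
E
```

```text
[ 0.59034361 -0.21761084  0.19607267] [-0.84343768 -1.09387718  0.73134167] [ -62.78982489 -117.49697063]
0.2 [1.59 0.26 0.21]
0.3 [2.36 0.05 0.2 ]
0.4 [ 2.99 -0.08  0.2 ]
0.5 [ 3.46 -0.17  0.2 ]
0.6 [ 3.96 -0.23  0.2 ]
0.7 [ 4.48 -0.24  0.2 ]
0.8 [ 5.01 -0.21  0.2 ]
0.9 [ 5.56 -0.13  0.2 ]
1.0 [6.12 0.   0.2 ]
1.1 [6.68 0.2  0.2 ]
1.2 [7.23 0.46 0.2 ]
1.3 [7.78 0.78 0.2 ]
1.4 [8.3  1.17 0.2 ]
1.5 [8.78 1.63 0.2 ]
1.6 [9.23 2.16 0.2 ]
1.7 [9.62 2.74 0.2 ]
1.8 [9.95 3.39 0.2 ]
1.9 [10.21  4.08  0.2 ]
```

Emit:
step_arm([
  [[0.8,0.1,0.1,0,0,0,-1],[1.6,0.1,0.1,0,0,0,-1],[2.4,0,0.2,0,0,0,-1],[3.0,-0.1,0.2,0,0,0,-1],[3.5,-0.2,0.2,0,0,0,-1],[4.0,-0.2,0.2,0,0,0,-1],[4.5,-0.2,0.2,0,0,0,-1],[5.0,-0.2,0.2,0,0,0,-1],[5.6,-0.1,0.2,0,0,0,-1],[6.1,0,0.2,0,0,0,-1],[6.4,0.1,0.2,0,0,0,-1],[6.7,0.2,0.2,0,0,0,-1]],
])

```text
time_s: 3.15
tool_pos: [0.5701, -0.1526, 0.1926]
tool_rot: [-1.82, -2.56, 0.0]
force: [0.8, -3.8, 0.1]
gripper_width: 0.002
gripper_force: 1.2
```

```bash
python3 - <<'E'
from h import *
o=robot.get_obs(); print(o["tool_pos"],o["force"],shk(o["tool_pos"]))
for q in np.r_[1.1:2.05:.1]: print(round(q,2),rel(push(q),.194,o)[0])
im,d,K,R,t=grab("side"); cv2.imwrite("pics/s2.png",im)
E
```

```text
[ 0.57007474 -0.15264198  0.192617  ] [ 0.78018935 -3.77591511  0.05293378] [-60.56516831 -49.47615574]
1.1 [-0.12 -0.02 -0.14]
1.2 [ 0.43  0.24 -0.14]
1.3 [ 0.97  0.57 -0.14]
1.4 [ 1.49  0.96 -0.14]
1.5 [ 1.98  1.42 -0.14]
1.6 [ 2.43  1.95 -0.14]
1.7 [ 2.82  2.54 -0.14]
1.8 [ 3.15  3.18 -0.14]
1.9 [ 3.41  3.87 -0.14]
2.0 [ 3.6   4.46 -0.14]
```

View pics/s2.png

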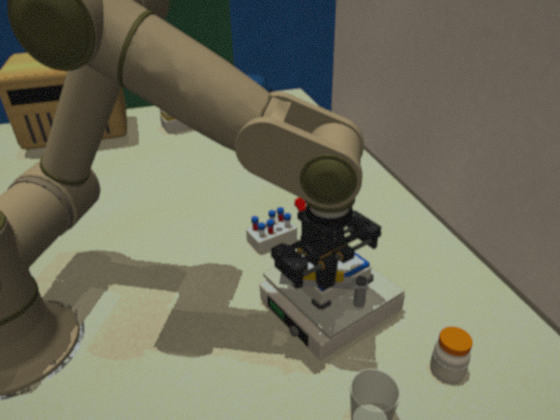

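The strap, its rib visible at (327,272), is sweeping across the plate ahead of the fingers with about 4 N. The lever, at (300,204), is untouched.

Emit:
step_arm([
  [[0.4,0.25,0,0,0,0,-1],[0.95,0.6,0,0,0,0,-1],[1.5,0.95,0,0,0,0,-1],[2.0,1.4,0,0,0,0,-1],[2.4,1.95,0,0,0,0,-1],[2.8,2.55,0,0,0,0,-1],[3.1,3.2,0,0,0,0,-1],[3.2,3.6,0,0,0,0,-1],[3.3,3.9,0,0,0,0,-1],[3.3,4.0,0,0,0,0,-1],[3.3,4.0,0,0,0,0,-1]],
])

```text
time_s: 4.3
tool_pos: [0.5972, -0.1084, 0.1926]
tool_rot: [-1.82, -2.56, -0.001]
force: [0.2, 0.1, 0.7]
gripper_width: 0.005
gripper_force: 0.1
```

```bash
python3 - <<'E'
from h import *
o=robot.get_obs(); print(o["tool_pos"],o["force"],shk(o["tool_pos"]))
for n in("top","side"):
    im,d,K,R,t=grab(n)
    m=cv2.inRange(cv2.cvtColor(im,cv2.COLOR_BGR2HSV),(20,150,60),(34,255,255)); m[:150]=0; m[330:]=0; m[:,:250]=0
    P=cloud(d,K,R,t); q=P[(m>0)&(d>0)&(P[...,2]>.125)]; q=q[q[:,2]<.155]
    if len(q)>8: s=np.array([shk(p) for p in q]); print(n,len(q),s.mean(0),s.min(0),s.max(0),"dir deg",np.degrees(np.arctan2(*np.polyfit([1,1] if 0 else s[:,1],s[:,0],1)[:1],1)))
E
```

```text
[ 0.59715606 -0.10843453  0.19260728] [0.23156549 0.14223769 0.65254075] [-20.45185598 -16.63382903]
side 94 [ -3.54535913 -37.61998076] [ -6.21009417 -47.44611195] [ -0.35953127 -25.23544408] dir deg -5.260868670163721
```

Emit:
step_arm([
  [[0,0.15,0,0,0,0,-1],[0,0.3,0,0,0,0,-1],[0,0.3,0,0,0,0,-1]],
])

```text
time_s: 4.7
tool_pos: [0.5998, -0.1076, 0.1927]
tool_rot: [-1.819, -2.56, 0.001]
force: [-4.0, 0.3, 0.5]
gripper_width: 0.003
gripper_force: 1.7
```

Emit:
step_arm([
  [[0,0.2,0,0,0,0,-1],[0,0.3,0,0,0,0,-1],[0,0.3,0,0,0,0,-1]],
])

```text
time_s: 5.0
tool_pos: [0.6005, -0.1074, 0.1926]
tool_rot: [-1.816, -2.555, 0.008]
force: [-21.7, -3.5, 9.1]
gripper_width: 0.007
gripper_force: 11.2
```

The force rose to 22 N with hardly any motion, so the strap is against its stop. I'll back off, rise and look.

Emit:
step_arm([
  [[0,-1.0,0,0,0,0,-1],[0,-2.5,0,0,0,0,-1],[0,-3.5,-2,0,0,0,-1],[0,-3.5,-6,0,0,0,-1],[0,-3.5,-9,0,0,0,-1],[0,-8,-10.7,0,0,0,-1],[-4,-12,-10.7,0,0,0,-1],[-4,-16,-10.7,0,0,0,-1],[-4,-16,-10.7,0,0,0,-1]],
])

```text
time_s: 5.9
tool_pos: [0.4622, -0.199, 0.3]
tool_rot: [1.825, 2.557, -0.001]
force: [-0.4, -1.2, -0.5]
gripper_width: 0.005
gripper_force: 0.0
```

```bash
python3 - <<'E'
from h import *
o=robot.get_obs(); print(o["tool_pos"],o["force"],shk(o["tool_pos"]))
out=[]
for n,r,big in(("top",(135,255,270,450),0),("side",(190,360,240,420),0)):
    im,d,K,R,t=grab(n); hs=cv2.cvtColor(im,cv2.COLOR_BGR2HSV); P=cloud(d,K,R,t)
    for c,lo,hi,z0 in(("yel",(20,150,60),(34,255,255),.125),("red",(0,170,60),(8,255,255),.14)):
        m=(cv2.inRange(hs,lo,hi)>0)&(d>0)&(P[...,2]>z0)&(P[...,2]<.23)&(abs(P[...,0]-.6)<.15)&(abs(P[...,1]+.09)<.17)
        q=P[m]
        if len(q)<8: print(n,c,len(q)); continue
        s=np.c_[np.array([shk(p) for p in q]),q[:,2]*1000]; i=1 if c=="yel" else 2
        print(n,c,len(q),s.mean(0).round(1),s.min(0).round(),s.max(0).round(),"slope", np.polyfit(s[:,1],s[:,0] if c=="yel" else s[:,2],1).round(3))
    out.append(cv2.resize(im[r[0]:r[1],r[2]:r[3]],(396,300),interpolation=2))
cv2.imwrite("pics/c2.png",cv2.hconcat(out))
E
```

```text
[ 0.46220093 -0.19900043  0.30002139] [-0.39045988 -1.17175827 -0.49624207] [-177.68439605  -57.77988476]
top yel 71 [ -1.6  -2.2 145. ] [ -5. -44. 139.] [  1.  39. 149.] slope [-1.000e-03 -1.645e+00]
top red 112 [ -2.   91.1 188.7] [-11.  65. 145.] [  9. 112. 215.] slope [ 1.443 57.263]
side yel 292 [ -1.7  -5.8 137.9] [ -5. -48. 126.] [ 21.  50. 149.] slope [ 0.016 -1.642]
side red 121 [ -1.8  74.  165.2] [ -9.  61. 144.] [  6. 105. 212.] slope [ 1.568 49.147]
```

View pics/c2.png

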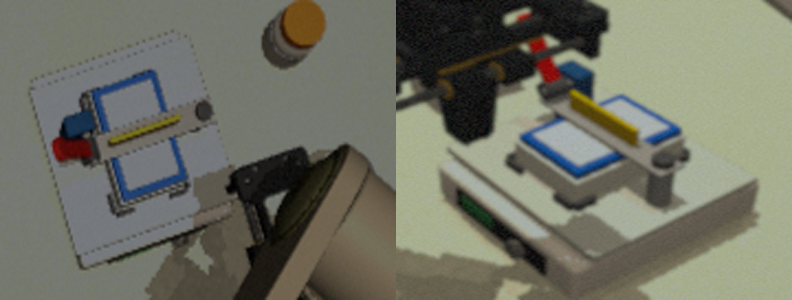

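In both views the strap lies straight across the plate, with the rib slope about 0 in the shaker frame. The red lever is still up at about 60°, with its end at (72,150) in the left crop. Next I go behind the lever, on its -y side.

Emit:
step_arm([
  [[2.5,4,0,0,0,0,-1],[5,8,0,0,0,0,-1],[7.5,12,0,0,0,0,-1],[10,16,0,0,0,0,-1],[11.5,17.6,0,0,0,0,-1],[11.5,17.6,0,0,0,0,-1],[11.5,17.6,2.5,0,0,0,-1],[11.5,17.6,4.6,0,0,0,-1],[11.5,17.6,4.6,0,0,0,-1],[11.5,17.6,4.6,0,0,0,-1]],
])

```text
time_s: 7.0
tool_pos: [0.5935, -0.0308, 0.2544]
tool_rot: [1.82, 2.56, 0.0]
force: [0.2, 0.5, 0.8]
gripper_width: -0.0
gripper_force: 0.0
```

```bash
python3 - <<'E'
from h import *
o=robot.get_obs(); print(o["tool_pos"],o["force"],shk(o["tool_pos"]))
for a in list(range(72,-1,-6))+[-2]:
    A=np.radians(a); r=55+13*(1-a/72); y=62+r*np.cos(A)-4.5*np.sin(A)-9; z=136+r*np.sin(A)+4.5*np.cos(A)
    print(a,rel(W(-2,y),(z+64)/1000,o)[0])
E
```

```text
[ 0.59345892 -0.0307773   0.2543607 ] [0.18833454 0.47428345 0.83249882] [ 1.5955255  57.91968988]
72 [ 0.78 -0.36  0.07]
66 [ 1.38 -0.36  0.13]
60 [ 1.98 -0.36  0.26]
54 [ 2.57 -0.36  0.46]
48 [ 3.14 -0.36  0.72]
42 [ 3.7  -0.36  1.06]
36 [ 4.22 -0.36  1.46]
30 [ 4.7  -0.36  1.92]
24 [ 5.14 -0.36  2.43]
18 [ 5.53 -0.36  3.01]
12 [ 5.85 -0.36  3.63]
6 [ 6.12 -0.36  4.29]
0 [ 6.31 -0.36  4.98]
-2 [ 6.36 -0.36  5.22]
```

Emit:
step_arm([
  [[0.8,-0.3,0.1,0,0,0,-1],[1.4,-0.3,0.1,0,0,0,-1],[2.0,-0.3,0.3,0,0,0,-1],[2.6,-0.3,0.5,0,0,0,-1],[3.1,-0.3,0.7,0,0,0,-1],[3.7,-0.3,1.1,0,0,0,-1],[4.2,-0.3,1.5,0,0,0,-1],[4.7,-0.3,1.9,0,0,0,-1],[5.1,-0.3,2.4,0,0,0,-1],[5.5,-0.3,3.0,0,0,0,-1],[5.8,-0.3,3.6,0,0,0,-1],[5.8,-0.3,3.6,0,0,0,-1]],
])

```text
time_s: 8.2
tool_pos: [0.5708, 0.0239, 0.2167]
tool_rot: [-1.818, -2.559, 0.0]
force: [0.4, -0.2, 1.2]
gripper_width: 0.004
gripper_force: 0.0
```

Emit:
step_arm([
  [[0.3,0,0.6,0,0,0,-1],[0.5,0,1.0,0,0,0,-1],[0.5,0,1.25,0,0,0,-1],[0.5,0,1.4,0,0,0,-1],[0.5,0,1.4,0,0,0,-1]],
])

```text
time_s: 8.7
tool_pos: [0.5696, 0.0283, 0.2046]
tool_rot: [-1.82, -2.561, -0.001]
force: [-2.4, 1.6, 11.1]
gripper_width: 0.003
gripper_force: 5.4
```

Emit:
step_arm([
  [[0,0,0.2,0,0,0,-1],[0,0,0.3,0,0,0,-1],[0,0,0.3,0,0,0,-1]],
])

```text
time_s: 9.0
tool_pos: [0.5697, 0.0284, 0.2042]
tool_rot: [1.819, 2.56, 0.002]
force: [-12.0, 2.0, 29.4]
gripper_width: 0.005
gripper_force: 15.1
```

The lever is on its stop. I'll lift off and move clear.

Emit:
step_arm([
  [[0,0,-2,0,0,0,-1],[0,0,-6,0,0,0,-1],[0,0,-10,0,0,0,-1],[0,-5,-10,0,0,0,-1],[0,-10,-10,0,0,0,-1],[0,-15,-10,0,0,0,-1],[0,-18,-10,0,0,0,-1],[0,-18,-10,0,0,0,-1],[0,-18,-10,0,0,0,-1]],
])

```text
time_s: 9.9
tool_pos: [0.3998, -0.0313, 0.3008]
tool_rot: [1.821, 2.56, 0.001]
force: [0.1, -0.2, 0.3]
gripper_width: 0.003
gripper_force: 0.0
```

```bash
python3 - <<'E'
from h import *
out=[]
for n,r in(("top",(135,255,200,450)),("side",(190,360,240,420))):
    im,d,K,R,t=grab(n); hs=cv2.cvtColor(im,cv2.COLOR_BGR2HSV); P=cloud(d,K,R,t)
    for c,lo,hi,z0 in(("yel",(20,150,60),(34,255,255),.125),("red",(0,170,60),(8,255,255),.11)):
        m=(cv2.inRange(hs,lo,hi)>0)&(d>0)&(P[...,2]>z0)&(P[...,2]<.23)&(abs(P[...,0]-.6)<.15)&(abs(P[...,1]+.09)<.18)
        q=P[m]
        if len(q)<8: print(n,c,len(q)); continue
        s=np.c_[np.array([shk(p) for p in q]),q[:,2]*1000]
        print(n,c,len(q),s.mean(0).round(1),s.min(0).round(),s.max(0).round(),"slope", np.polyfit(s[:,1],s[:,0] if c=="yel" else s[:,2],1).round(3))
    out.append(cv2.resize(im[r[0]:r[1],r[2]:r[3]],(396,300),interpolation=2))
cv2.imwrite("pics/c3.png",cv2.hconcat(out))
E
```

```text
top yel 70 [ -1.5  -1.5 145.4] [ -4. -43. 142.] [  2.  40. 150.] slope [-0.005 -1.516]
top red 213 [ -1.3 111.  140. ] [-11.  70. 136.] [  9. 151. 145.] slope [8.0000e-03 1.3913e+02]
side yel 299 [ -1.8  -5.4 137.8] [ -4. -48. 125.] [ 22.  51. 148.] slope [ 0.022 -1.669]
side red 173 [ -2.9 106.4 140.1] [-11.  67. 134.] [  7. 144. 144.] slope [-7.00000e-03  1.40851e+02]
```

View pics/c3.png

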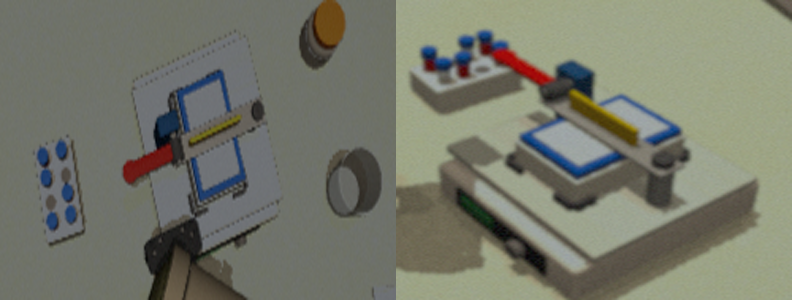

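The picture shows the strap straight across the plate and the lever level, with its red end at (132,172) in the left crop and a slope of about 0. The plate is seated, the other objects stand where they were, and the arm is clear.

```bash
python3 -c "
from bench import robot
print(robot.finish_job())"
```

```text
the job is handed in; nothing more can be done
None
```

The strap is closed against its stop and the cam lever is fully down. The plate, jar, beaker and rack look undisturbed in the last pictures, and the job was handed in at about 10 s; no verdict came back.

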